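# Build a contact stack on the test stand and check it with the hand probe

## Task

Set the large solid steel disc down gently in the middle of the test stand's round plate, then the small solid disc in the middle of the large one. Then take the hand probe from its holder and, without pressing hard, touch its tip for a moment first to the mark in the middle of the small disc and next to the metal stud on the plate's tab; put the probe back upright in its holder. Don't drop the discs, and leave the stack centred and everything else on the bench where it is.

Things in the scene. Friction and masses are not known exactly. Their poses are not given: they have to be found in the camera images.
- stand: Test stand, fixed: foot of 84 mm diameter and a column with a dark round steel plate, 100 mm across, 8 mm thick. Origin: bench level, plate axis. Its height differs each time and is NOT reported: upper face 34 to 48 mm above the bench, to be felt for; it gives up to 4 mm on a stiff spring. A 66 mm circle marks its middle. A 26 mm wide tab sticks out to the stand's -x and carries the stud.
- stud_axis (a point): A point at bench level straight below the centre of the stud (75 mm from the stand's axis along its -x). The stud is a bare steel button of 14 mm diameter on the tab; its flat top is 6 mm higher than the plate's upper face (so 40 to 54 mm above the bench).
- disc_large: Large solid steel disc, 64 mm diameter, 14 mm thick, about 0.35 kg, lying flat on the bench. Origin at the centre of its underside, z up.
- disc_small: Small solid steel disc, 48 mm diameter, 12 mm thick, about 0.17 kg, lying flat on the bench, with a dark 8 mm spot marking the middle of its upper face. Origin at the centre of its underside, z up.
- ring: Steel ring among the discs, 64 mm outside and 32 mm inside diameter, 14 mm thick, lying flat; not needed, to be left alone. Origin at the centre of its underside.
- holder: Probe holder, a black block 70 x 70 mm and 45 mm high, fixed to the bench, with an upright 20 mm hole through its middle. Origin at the centre of its underside.
- probe: Hand probe, 0.09 kg, upright in the holder. Origin: centre of the underside of its round collar (32 mm diameter, 6 mm thick), which rests on the holder's top 45 mm above the bench; z up. Square grey handle 20 x 20 mm from 6 to 62 mm above the origin, faces along its x and y; below, in the hole, an 8 mm shaft with a 5 mm brass tip ending 40 mm below the origin.
- probe_tip (a point): The lower end of the probe's tip, on its axis.
- bottle: Blue pump bottle, 68 mm diameter, 150 mm high; bystander. Origin at the centre of its underside.
- nippers: Nippers with red grips lying flat, about 140 x 64 mm, 12 mm high; bystander. Origin on the bench, amid the grips, jaws towards +x.
- tape: Paper tape roll lying flat, 90 mm diameter, 19 mm high; bystander. Origin at the centre of its underside.
- block: Small wooden block, 50 x 28 mm, 18 mm high; bystander. Origin at the centre of its underside.
Things that resemble listed ones, but are neither listed nor needed, are in the scene too. Leave any purple or red look-alike of the disc_large alone.

How it is judged (in metres and radians):
On the way, in this order (a step that is already met when the one before it is completed fails the run):
1. the large disc lies flat and centred on the plate (within 5 mm), let go (horizontal distance between disc_large and stand below 0.005 m and angle between disc_large's own z axis and vertical below 0.06 rad and contact force between disc_large and stand above 0.3 N and contact force between the fingers and disc_large below 0.05 N), for 0.2 s.
2. the small disc lies flat and centred on the large one (within 5 mm), let go (horizontal distance between disc_large and stand below 0.005 m and angle between each of disc_large, disc_small's own z axis and vertical below 0.06 rad and contact force between disc_large and stand above 0.3 N and horizontal distance between disc_small and disc_large below 0.005 m and horizontal distance between disc_small and stand below 0.007 m and contact force between disc_small and disc_large above 0.2 N and contact force between the fingers and disc_small below 0.05 N), for 0.2 s.
3. the probe tip touches the small disc within 6 mm of its middle (contact force between probe and disc_small above 0.5 N and horizontal distance between probe_tip and disc_small below 0.006 m and contact force between the fingers and probe above 0.5 N), for 0.1 s.
4. the probe tip touches the stud within 6 mm of its centre (contact force between probe and stand above 0.5 N and horizontal distance between probe_tip and stud_axis below 0.006 m and contact force between the fingers and probe above 0.5 N), for 0.1 s.
At the end, for the whole second after the job is handed in: The large disc lies flat on the plate within 5 mm of its centre, the small disc flat on the large one within 5 mm of the large disc's centre and 7 mm of the plate's, and the probe stands upright in its holder with the collar on the block; all released and at rest (horizontal distance between disc_large and stand below 0.005 m and angle between each of disc_large, disc_small's own z axis and vertical below 0.06 rad and contact force between disc_large and stand above 0.3 N and horizontal distance between disc_small and disc_large below 0.005 m and horizontal distance between disc_small and stand below 0.007 m and contact force between disc_small and disc_large above 0.2 N and horizontal distance between probe and holder below 0.009 m and angle between probe's own z axis and vertical below 0.08 rad and z of probe in the frame of holder below 0.05 m and contact force between probe and holder above 0.2 N and linear speed of each of disc_large, disc_small, probe below 0.02 m/s); the robot touches nothing.
It fails at once if the stand or the stack is pressed with more than 25 N (contact force between stand and anything else above 25 N or contact force between probe and disc_small above 25 N or contact force between disc_small and disc_large above 25 N).
It fails at once if a disc is dropped (falls free faster than 0.35 m/s, some 6 mm) ((linear speed of disc_large above 0.35 m/s and contact force between the fingers and disc_large below 0.01 N and contact force between disc_large and anything else below 0.01 N) or (linear speed of disc_small above 0.35 m/s and contact force between the fingers and disc_small below 0.01 N and contact force between disc_small and anything else below 0.01 N)).
It fails at once if a bystander is moved more than 25 mm (distance of any of ring, bottle, nippers, tape, block from where it was at the start of the episode above 0.025 m).
It also fails if it takes over 67 s, if anything falls off the work surface, if the arm or the gripper's body presses on something with over 40 N, if the wrist force passes 120 N, or if a joint passes its speed limit or range.

## Robot

A 6-joint arm with a two-finger parallel gripper is mounted at the origin on the work surface. World frame = base frame: x ahead of the robot, y to its left, z up, the work surface at z = 0. Lengths are in m, angles in degrees, forces in N, time in s.
With the tool pointing down it reaches from about 0.25 to 0.725 m from the base axis. Payload 9.7 kg.
Tool frame: the origin (TCP) lies midway between the tips of the shut fingers; the grasp point (between the pads) lies 19 mm behind it; z points along the fingers, y is the line along which they close (so a half turn about z gives the same grasp; the last joint's range is limited). The gripper opens to 85 mm and grips with 20 to 120 N. Pads are 22 mm wide; open, the fingers measure 114 mm over their backs; the gripper's body (76 mm by 85 mm) begins 54 mm behind the grasp point. The pads swing forward as they close: fully open they stand 13 mm farther back than shut.
Start: joints at [73.912, 4.979, 10.078, 95.1, 0, 90], TCP at [0.152, 0.528, 0.231] pointing down, gripper open.
Joint ranges: [-179.16, 179.16], [-48.56, 103.87], [-65.8, 70.77], [-126.05, 130.52], [-82.76, 87.17], [-180, 180]. Speed limits (degrees/s): [127.2, 127.2, 147.25, 180, 180, 180].

## Interface

Orientations are given as [roll, pitch, yaw] about the fixed x, y, z axes, in that order (R = Rz(yaw) Ry(pitch) Rx(roll)).
In Python, from workcell import readout, imaging, bot, spotter gives the robot as it stands.
- The arm moves only by the shell command python3 -m jog 'ROWS' [FORCE]. ROWS is JSON, a list of rows, each an object with "rotation": the turn, a rotation vector about the world's x, y, z in degrees, a list of three; "translation": the shift along the world's x, y, z in mm, a list of three; "grip": the finger opening in mm, from 0 to 85.4. In form: [{"rotation": [wx, wy, wz], "translation": [dx, dy, dz], "grip": grip}, ...]. A call has 1 to 20 rows; each row is the pose to reach, as a shift and turn from the pose commanded when the call began; what a row does not reach only later rows make up. A row lasts 1/10 s, in which the tool goes at most 50 mm and 8.59 degrees, less where a joint would pass 70% of its speed; a pose out of reach is approached as far as the arm can. A call with a gripper value outside its range is refused whole. The fingers move at their own pace and stop on an object; FORCE is the grip in N (left out, the last holds). Time passes only in rows, so rows that repeat a pose let the fingers close. It gives the time, the measured TCP pose, the force, the opening and the grip force at its end, in the units of the state.
- readout.get_obs(): the state, without advancing time (a new reading comes with each control period).
- imaging.camera(name): name is "side" or "top" or "wrist"; returns (picture, depth): 384x512x3 uint8, red, green, blue; 384x512 float32, m along the optical axis (not along the pixel's ray), 0 where there is no reading.
- imaging.camera_info(name): a dict with "vertical_fov" (degrees; the focal length in pixels is half the picture's height over the tangent of half this angle, whatever the lens; pixels are square), "cx", "cy" (the principal point, pixels), "extrinsics" (4x4, takes a point from camera to world coordinates); the wrist camera has in their place "tool_from_camera" (4x4, takes a point from camera to tool coordinates, whose origin is the TCP and whose axes are the flange's). Camera axes: x right, y down, z forward; pixel columns grow to the right and rows downward; lengths in m; the calibration is good to about 2 mm. A picture is of the moment at which its call begins: read the wrist's pose just before it. camera_info takes no time and is no camera call.
- bot.job_done(): hands the job in; it is judged then, once.
Trained networks look in the newest picture that a camera, given by its name, has taken for a name from the list of things; names that differ only in an ending like _2 or _b are one class to them, and where a whole thing is asked for, a point or a joint stands for the part that bears it (a point fixed in the world has none). Each returns a list of dicts, best first, with "confidence" (0 to 1); they miss things now and then, are a little off and sometimes report something else, mostly with a low value. They report only what shows in the picture. A call takes as long as a camera call. They do not tell look-alikes from the thing itself.
- spotter.spot_in(camera, target): "box" ([centre column, centre row, width, height] in pixels, round what is visible of it).
- spotter.mark_of(camera, target): "uv" ([column, row] in pixels: a listed point, or the origin of a listed thing).
The state is a dict: "time": time; "q": joint angles; "qd": joint speeds; "joint_efforts": joint torques, N m; "ee_pos": TCP position; "tcp_rot": TCP orientation; "wrist_force": force on the tool from outside, world axes, zero at the start; "torque": the same for the moment, N m; "opening": finger opening in m; "grasp_force": force on a finger pad.
Only numpy, scipy, OpenCV 4.12 (cv2) and the standard library are available. Lean on these libraries where they do the work, as an engineer would, in place of code of your own. Each camera call takes 0.05 s, during which the arm holds its last target. There are 200 camera calls.

## Working session

There is one attempt and no reset: what is moved stays moved. The work goes in short steps, Python scripts to look and compute and a shell command to move; the robot and the scene stay as the last step left them, time stands still between calls to the robot, and variables do not carry over. Pictures are saved under pics/ and viewed, at most 10 in all, crops included, and the job is handed in when it is done.

```bash
ls; mkdir -p pics
cat > h.py <<'E'
import numpy as np,cv2
from workcell import readout,imaging,bot,spotter
from scipy.spatial.transform import Rotation as R
def cam(name):
    o=readout.get_obs(); p,d=imaging.camera(name); i=imaging.camera_info(name)
    f=192/np.tan(np.radians(i["vertical_fov"])/2)
    if "extrinsics" in i: T=np.array(i["extrinsics"])
    else:
        W=np.eye(4); W[:3,:3]=R.from_euler('xyz',o["tcp_rot"],degrees=True).as_matrix(); W[:3,3]=o["ee_pos"]
        T=W@np.array(i["tool_from_camera"])
    return p,d,(f,i["cx"],i["cy"],T)
def cloud(d,c):
    f,cx,cy,T=c; v,u=np.mgrid[:384,:512]
    P=np.stack([(u-cx)/f*d,(v-cy)/f*d,d,np.ones_like(d)],-1)
    return (P@T.T)[...,:3]
def onz(uv,z,c):
    f,cx,cy,T=c; r=T[:3,:3]@np.array([(uv[0]-cx)/f,(uv[1]-cy)/f,1]); o=T[:3,3]
    return o+r*(z-o[2])/r[2]
def save(n,p): cv2.imwrite(f"pics/{n}.png",p[...,::-1])
E
python3 - <<'E'
from h import *
o=readout.get_obs();print({k:np.round(v,3).tolist() for k,v in o.items()})
ims=[]
for n in ["top","side"]:
    p,d,c=cam(n); save(n,p); np.savez(f"{n}.npz",p=p,d=d)
    print(n,imaging.camera_info(n)["vertical_fov"],c[1:3],c[3].round(3).tolist())
    for t in ["disc_large","disc_small","stand","holder","probe","ring","stud_axis"]:
        r=spotter.mark_of(n,t)
        for x in r[:4]:
            P=onz(x["uv"],0,c)
            print(t,np.round(x["uv"],1),round(x["confidence"],2),P.round(3))
E
```

```text
pics
{'time': 0.0, 'q': [73.908, 5.01, 10.034, 95.098, 0.003, 90.0], 'qd': [-0.015, -0.041, -0.034, 0.125, 0.13, 0.148], 'joint_efforts': [-0.001, -52.039, 46.481, 0.016, -0.0, 0.0], 'ee_pos': [0.152, 0.528, 0.231], 'tcp_rot': [-179.926, -0.003, 163.908], 'wrist_force': [-0.111, -0.26, -0.382], 'torque': [-0.043, 0.036, -0.021], 'grasp_force': 0.0, 'opening': 0.085}
top 47.76947073303271 (259.5404994764934, 195.70098344083445) [[-0.004, -0.996, 0.094, 0.405], [-1.0, 0.005, 0.009, 0.012], [-0.01, -0.094, -0.996, 1.389], [0.0, 0.0, 0.0, 1.0]]
disc_large [112.2 212.7] 0.9 [0.484 0.499 0.   ]
disc_large [150.  203.9] 0.71 [0.511 0.378 0.   ]
disc_large [160.3 240.5] 0.69 [0.394 0.343 0.   ]
disc_large [125.1 237.1] 0.61 [0.405 0.456 0.   ]
disc_small [347.8 207.2] 0.68 [ 0.498 -0.257  0.   ]
disc_small [193.2 178.1] 0.67 [0.594 0.239 0.   ]
stand [269.7 193.4] 0.65 [ 0.543 -0.008  0.   ]
stand [223.5 138. ] 0.19 [0.726 0.142 0.   ]
holder [349.4 205.9] 0.8 [ 0.502 -0.263  0.   ]
probe [352.5 205.6] 0.68 [ 0.503 -0.272  0.   ]
probe [350.8 209.6] 0.45 [ 0.49  -0.267  0.   ]
ring [194.  226.8] 0.57 [0.437 0.235 0.   ]
side 46.8293694401052 (251.90760324668344, 187.58976428050812) [[-0.999, -0.039, 0.034, 0.487], [-0.051, 0.705, -0.707, 0.94], [0.004, -0.708, -0.706, 0.994], [0.0, 0.0, 0.0, 1.0]]
disc_large [251.4 314.7] 0.97 [0.513 0.387 0.   ]
disc_large [263.6 360.3] 0.92 [0.48 0.5  0.  ]
disc_large [296.1 341.4] 0.66 [0.405 0.451 0.   ]
disc_large [297.7 296.6] 0.58 [0.398 0.33  0.   ]
disc_small [218.6 263.1] 0.68 [0.61  0.238 0.   ]
stand [250.6 193. ] 0.73 [ 0.538 -0.032 -0.   ]
holder [262.5 149.8] 0.96 [ 0.508 -0.244 -0.   ]
probe [213.9 147.8] 0.59 [ 0.677 -0.246  0.   ]
probe [266.2 134.5] 0.57 [ 0.497 -0.331  0.   ]
ring [281.9 264.6] 0.83 [0.439 0.234 0.   ]
stud_axis [274.1 203.7] 0.84 [0.463 0.009 0.   ]
```

Run:
```python
import cv2
a=cv2.imread("pics/top.png");b=cv2.imread("pics/side.png")
cv2.imwrite("pics/top2.png",cv2.resize(a[110:300,60:400],(800,447),interpolation=cv2.INTER_CUBIC))
cv2.imwrite("pics/side2.png",cv2.resize(b[60:384,100:420],(592,600),interpolation=cv2.INTER_CUBIC))
```

```text
(no output)
```

View pics/top2.png

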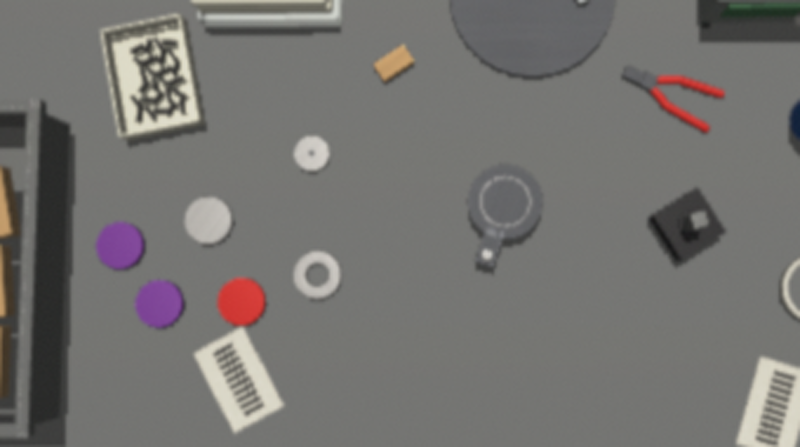

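View pics/side2.png

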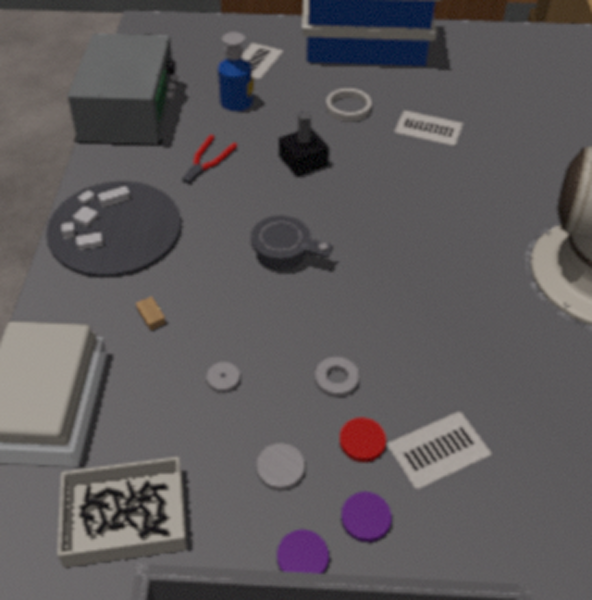

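The top view shows the plain grey large disc at about (148,203) full px, the small disc with its dark spot at (192,175), the ring at (195,227), the stand at (275,196) with its tab towards (267,218), and the holder with probe at (352,206). The purple and red discs are look-alikes. The side view agrees. Next I move over the large disc.

```bash
python3 -m jog '[{"rotation":[0,0,0],"translation":[45,-18,0],"grip":85},{"rotation":[0,0,0],"translation":[90,-36,0],"grip":85},{"rotation":[0,0,0],"translation":[135,-54,0],"grip":85},{"rotation":[0,0,0],"translation":[180,-73,0],"grip":85},{"rotation":[0,0,0],"translation":[225,-91,0],"grip":85},{"rotation":[0,0,0],"translation":[270,-109,0],"grip":85},{"rotation":[0,0,0],"translation":[315,-127,0],"grip":85},{"rotation":[0,0,0],"translation":[345,-140,0],"grip":85},{"rotation":[0,0,0],"translation":[360,-146,0],"grip":85},{"rotation":[0,0,0],"translation":[360,-146,0],"grip":85},{"rotation":[0,0,0],"translation":[360,-146,0],"grip":85}]'
cat >> h.py <<'E'
def fitc(mask,pc,zr,near,rad):
    """world xy of points of mask within rad of near and height range -> min enclosing circle"""
    m=mask&(pc[...,2]>zr[0])&(pc[...,2]<zr[1])&(np.hypot(pc[...,0]-near[0],pc[...,1]-near[1])<rad)
    q=(pc[m][:,:2]*1000).astype(np.float32)
    if len(q)<20: return len(q)
    h=cv2.convexHull(q); (x,y),r=cv2.minEnclosingCircle(h)
    e=cv2.fitEllipse(h) if len(h)>5 else None
    M=cv2.moments(h)
    return len(q),(round(x,1),round(y,1),round(r,1)),np.round([M['m10']/M['m00'],M['m01']/M['m00']],1).tolist(),np.round(np.median(pc[m][:,2])*1000,1)
E
python3 - <<'E'
from h import *
print(imaging.camera_info("wrist")["tool_from_camera"])
for n in ["top","side","wrist"]:
    p,d,c=cam(n); save(n+"_b",p); pc=cloud(d,c); np.savez(f"{n}b.npz",p=p,d=d,T=c[3],k=c[:3])
    ok=d>0
    for nm,zr,near,rad in [("large",(.007,.03),(.512,.382),.05),("small",(.006,.03),(.60,.24),.045),("stand",(.028,.07),(.54,-.015),.056),("ring",(.006,.03),(.437,.235),.05),("holder",(.03,.052),(.505,-.26),.06),("handle",(.09,.115),(.505,-.26),.04),("stud",(.03,.07),(.464,.009),.02)]:
        print(n,nm,fitc(ok,pc,zr,near,rad))
E
```

```text
time: 1.9
ee_pos: [0.5119, 0.3828, 0.2312]
tcp_rot: [-180.0, -0.0, 163.9]
wrist_force: [-0.0, -0.3, 0.1]
opening: 0.085
grasp_force: 0.0
[[-2.34820166e-03 -9.65563896e-01 -2.60155433e-01  6.63916035e-02]
 [ 9.99996724e-01 -2.53233277e-03  3.72604654e-04  6.67263224e-04]
 [-1.01857373e-03 -2.60153706e-01  9.65566679e-01 -1.43222377e-01]
 [ 0.00000000e+00  0.00000000e+00  0.00000000e+00  1.00000000e+00]]
top large (249, (519.5, 386.8, 41.1), [517.3, 381.9], np.float64(14.6))
top small (191, (594.1, 240.2, 42.1), [597.0, 241.2], np.float64(12.1))
top stand (784, (533.3, -20.3, 50.8), [534.3, -20.4], np.float64(40.6))
top ring (258, (436.5, 234.2, 48.7), [438.0, 231.5], np.float64(14.4))
top holder (444, (504.3, -263.7, 48.2), [503.7, -263.2], np.float64(46.0))
top handle (54, (503.8, -263.1, 13.0), [503.5, -262.8], np.float64(107.4))
top stud (79, (465.1, 3.2, 16.8), [464.9, 3.4], np.float64(40.6))
side large (498, (514.9, 382.9, 32.8), [515.3, 382.8], np.float64(13.5))
side small (223, (606.2, 247.4, 28.4), [606.5, 245.2], np.float64(11.7))
side stand 0
side ring (319, (440.1, 235.0, 33.8), [440.7, 234.8], np.float64(13.1))
side holder 0
side handle 0
side stud (26, (456.1, 9.2, 14.7), [456.6, 9.1], np.float64(38.1))
wrist large (1991, (513.1, 383.3, 31.9), [512.8, 383.4], np.float64(14.4))
wrist small (713, (603.5, 243.9, 23.8), [604.9, 248.2], np.float64(12.1))
wrist stand (42, (555.6, 23.1, 14.6), [555.2, 24.4], np.float64(33.4))
wrist ring (1747, (438.2, 234.7, 32.1), [438.3, 234.9], np.float64(14.1))
wrist holder 0
wrist handle 0
wrist stud 0
```

View pics/wrist_b.png

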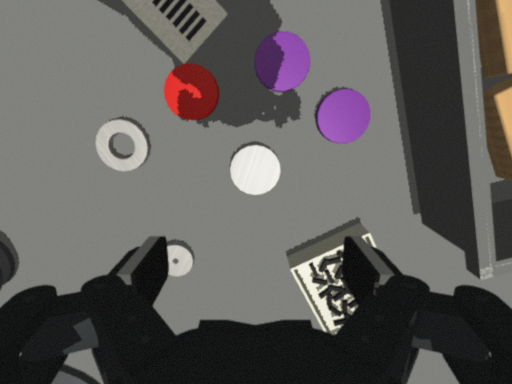

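The wrist view shows the grey disc at (255,169), free on all sides, with depth giving (513.1, 383.3) mm. I will partly close the fingers and measure where their tips are.

```bash
python3 -m jog '[{"rotation":[0,0,0],"translation":[1,0,-60],"grip":69},{"rotation":[0,0,0],"translation":[1,0,-90],"grip":69},{"rotation":[0,0,0],"translation":[1,0,-110],"grip":69},{"rotation":[0,0,0],"translation":[1,0,-120],"grip":69},{"rotation":[0,0,0],"translation":[1,0,-120],"grip":69}]' 40
python3 - <<'E'
from h import *
T=np.array(imaging.camera_info("wrist")["tool_from_camera"])
def tips(d,c):
    cc=(c[0],c[1],c[2],T); t=cloud(d,cc)
    for s in (-1,1):
        m=(d>0)&(t[...,1]*s>.02)&(t[...,1]*s<.07)&(abs(t[...,0])<.02)&(t[...,2]<.02)&(t[...,2]>-.05)
        q=t[m]*1000
        print(s,len(q), np.percentile(q[:,2],[90,97,99,100]).round(1), "y",np.percentile(q[:,1],[1,50,99]).round(1))
Z=np.load("wristb.npz"); tips(Z["d"],tuple(Z["k"]))
p,d,c=cam("wrist"); tips(d,c); pc=cloud(d,c)
print(fitc(d>0,pc,(.007,.03),(.513,.383),.05), readout.get_obs()["opening"])
E
```

```text
time: 2.55
ee_pos: [0.5124, 0.3827, 0.1106]
tcp_rot: [-179.9, -0.0, 164.0]
wrist_force: [-0.2, 0.5, 1.3]
opening: 0.0689
grasp_force: 0.0
-1 2150 [-20.1 -16.2 -14.5 -13.2] y [-55.2 -42.2 -41.6]
1 2144 [-20.1 -16.3 -14.4 -13. ] y [42.5 43.2 56.2]
-1 2071 [-15.7 -11.6  -9.3  -7.7] y [-47.4 -34.3 -33.7]
1 2064 [-15.9 -11.3  -9.3  -7.7] y [34.6 35.3 48.3]
(4217, (513.3, 383.2, 31.9), [513.2, 383.3], np.float64(14.5)) 0.06878299143092723
```

```bash
python3 -m jog '[{"rotation":[0,0,0],"translation":[0.5,0.5,-40],"grip":72},{"rotation":[0,0,0],"translation":[0.5,0.5,-70],"grip":72},{"rotation":[0,0,0],"translation":[0.5,0.5,-90],"grip":72},{"rotation":[0,0,0],"translation":[0.5,0.5,-103],"grip":72},{"rotation":[0,0,0],"translation":[0.5,0.5,-110],"grip":72},{"rotation":[0,0,0],"translation":[0.5,0.5,-113.5],"grip":72},{"rotation":[0,0,0],"translation":[0.5,0.5,-113.5],"grip":60},{"rotation":[0,0,0],"translation":[0.5,0.5,-113.5],"grip":60},{"rotation":[0,0,0],"translation":[0.5,0.5,-113.5],"grip":60},{"rotation":[0,0,0],"translation":[0.5,0.5,-113.5],"grip":60},{"rotation":[0,0,0],"translation":[0.5,0.5,-113.5],"grip":60}]' 50
```

```text
time: 3.7
ee_pos: [0.5144, 0.3833, -0.0009]
tcp_rot: [179.9, 0.1, 163.9]
wrist_force: [-1.3, -1.9, 5.5]
opening: 0.0618
grasp_force: 55.9
```

```bash
python3 -m jog '[{"rotation":[0,0,0],"translation":[0,0,5],"grip":60},{"rotation":[0,0,0],"translation":[0,0,20],"grip":60},{"rotation":[0,0,0],"translation":[0,0,50],"grip":60},{"rotation":[0,0,0],"translation":[0,-15,90],"grip":60},{"rotation":[0,0,0],"translation":[5,-45,130],"grip":60},{"rotation":[0,0,0],"translation":[10,-85,160],"grip":60},{"rotation":[0,0,0],"translation":[15,-125,180],"grip":60},{"rotation":[0,0,0],"translation":[20,-165,190],"grip":60},{"rotation":[0,0,0],"translation":[25,-205,195],"grip":60},{"rotation":[0,0,0],"translation":[30,-240,200],"grip":60},{"rotation":[0,0,0],"translation":[35,-265,200],"grip":60},{"rotation":[0,0,0],"translation":[35,-280,200],"grip":60},{"rotation":[0,0,0],"translation":[35,-280,200],"grip":60},{"rotation":[0,0,0],"translation":[35,-280,200],"grip":60}]'
python3 - <<'E'
from h import *
p,d,c=cam("wrist"); save("w3",p); pc=cloud(d,c); np.savez("w3.npz",p=p,d=d,T=c[3],k=c[:3])
o=readout.get_obs(); print(o["ee_pos"],o["tcp_rot"],o["opening"],o["wrist_force"])
for z in [(.028,.05)]:
    print("stand",fitc(d>0,pc,z,(.534,-.02),.056)); print("stud",fitc(d>0,pc,z,(.463,.005),.014))
    print("hist",np.histogram(pc[(d>0)&(np.hypot(pc[...,0]-.534,pc[...,1]+.02)<.048)][:,2]*1000,bins=range(0,60,2))[0])
T=np.array(imaging.camera_info("wrist")["tool_from_camera"]); t=cloud(d,(c[0],c[1],c[2],T))
m=(d>0)&(abs(t[...,1])<.031)&(abs(t[...,0])<.045)&(t[...,2]>-.03)&(t[...,2]<.02)
q=(t[m]*1000).astype(np.float32);print("disc in tool",len(q),cv2.minEnclosingCircle(q[:,:2]),np.percentile(q[:,2],[5,50,95]))
print(np.linalg.lstsq(np.c_[q[:,:2],np.ones(len(q))],q[:,2],rcond=None)[0])
for t in ["stand","stud_axis","disc_large","disc_small","holder"]:
    for x in spotter.mark_of("wrist",t)[:2]: print(t,np.round(x["uv"],1),round(x["confidence"],2),onz(x["uv"],0,c).round(4))
E
```

```text
time: 5.1
ee_pos: [0.5487, 0.1033, 0.1979]
tcp_rot: [180.0, -0.0, 163.9]
wrist_force: [0.4, -0.3, -3.5]
opening: 0.0618
grasp_force: 56.0
[0.54869115 0.10375281 0.19785715] [ 1.79983205e+02 -1.83588888e-02  1.63945073e+02] 0.06171573125192214 [ 0.31326734  0.90515048 -3.62403311]
stand (6781, (530.9, -19.2, 52.8), [532.6, -18.4], np.float64(39.9))
stud (605, (463.0, 5.1, 14.0), [463.3, 5.3], np.float64(40.0))
hist [ 208   21   12    8    2    0    0    0    0    0    0    0    0    0
    0    0    0    0   32 3096 2916   11    0    0    0    0    0    0
    0]Traceback (most recent call last):
  File "<stdin>", line 9, in <module>
cv2.error: OpenCV(4.12.0) /io/opencv/modules/imgproc/src/shapedescr.cpp:201: error: (-215:Assertion failed) count >= 0 && (depth == CV_32F || depth == CV_32S) in function 'minEnclosingCircle'
```

View pics/w3.png

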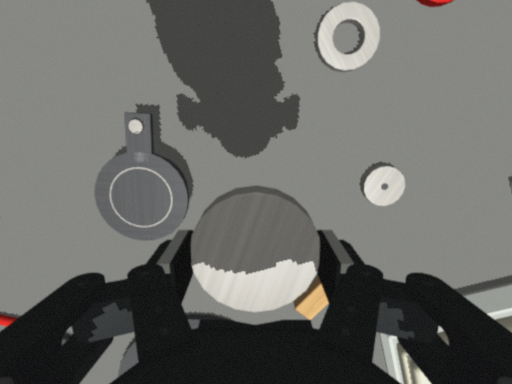

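The wrist view shows the stand at (141,195) with its white circle and stud (135,126), the small disc at (384,185), and the held disc level at (255,249). I fit circles to get the numbers.

```bash
cat >> h.py <<'E'
def lsc(q):
    A=np.c_[2*q,np.ones(len(q))]; s=np.linalg.lstsq(A,(q**2).sum(1),rcond=None)[0]
    return np.round([s[0],s[1],np.sqrt(s[2]+s[0]**2+s[1]**2)],2)
def planexy(c,z):
    v,u=np.mgrid[:384,:512]; f,cx,cy,T=c
    r=np.stack([(u-cx)/f,(v-cy)/f,np.ones(u.shape)],-1)@T[:3,:3].T
    return (T[:3,3]+r*((z-T[2,3])/r[...,2])[...,None])[...,:2]*1000
def whitering(p,c,z,near):
    X=planexy(c,z); g=p.min(2).astype(int); near=np.array(near)
    for _ in range(3):
        r=np.hypot(*(X-near).transpose(2,0,1)); m=(r>27)&(r<39)
        m&=g>np.median(g[m])+35
        f=lsc(X[m]); near=f[:2]
    return f,m.sum()
def disc(p,c,z,near,R_,thr=120):
    X=planexy(c,z); m=(p.min(2)>thr)&(np.hypot(*(X-np.array(near)).transpose(2,0,1))<R_*1.35)
    k=max(cv2.findContours(m.astype(np.uint8),cv2.RETR_EXTERNAL,cv2.CHAIN_APPROX_NONE)[0],key=cv2.contourArea)[:,0]
    return lsc(X[k[:,1],k[:,0]])
E
python3 - <<'E'
from h import *
Z=np.load("w3.npz"); p,d=Z["p"],Z["d"]; c=(*Z["k"],Z["T"]); pc=cloud(d,c)
hr=np.hypot(pc[...,0]-.534,pc[...,1]+.02)
zt=np.median(pc[(d>0)&(hr<.045)&(pc[...,2]>.03)][:,2]);print("plate z",zt)
w=whitering(p,c,zt,(534,-20));print("ring",w)
s=disc(p,c,zt+.006,(463,5),7); print("stud",s, np.hypot(*(s[:2]-w[0][:2])))
print("small",disc(p,c,.012,(604,244),24))
T=np.array(imaging.camera_info("wrist")["tool_from_camera"]); t=cloud(d,(*Z["k"],T))
m=(d>0)&(abs(t[...,1])<.031)&(t[...,0]>-.012)&(t[...,0]<.045)&(t[...,2]>-.05)&(t[...,2]<.03)
q=(t[m]*1000).astype(np.float32);print(len(q),np.percentile(q[:,2],[1,50,99]).round(1),np.percentile(q[:,0],[0,100]))
# front edge of disc: fit circle of known radius using far boundary
front=[]
for y in range(-24,25,4):
    a=q[abs(q[:,1]-y)<1]; front.append((y,a[:,0].max())); 
front=np.array(front); print("xc per y",(front[:,1]-np.sqrt(32**2-front[:,0]**2)).round(1))
E
```

```text
plate z 0.04000709979445474
ring (array([534.84, -19.  ,  32.72]), np.int64(363))
stud [464.06   5.85   6.72] 75.01553772386094
small [604.01 244.03  31.86]
11019 [-40.8 -15.4  -5.4] [-11.99806404  32.7467804 ]
xc per y [0.4 0.8 0.5 0.5 0.6 0.2 0.7 0.7 0.7 1.  0.9 1.3 1.2]
```

```bash
python3 -m jog '[{"rotation":[0,0,0],"translation":[-2,-25,0],"grip":60},{"rotation":[0,0,0],"translation":[-6,-60,-10],"grip":60},{"rotation":[0,0,0],"translation":[-10,-90,-25],"grip":60},{"rotation":[0,0,0],"translation":[-13,-113,-50],"grip":60},{"rotation":[0,0,0],"translation":[-13.3,-123,-85],"grip":60},{"rotation":[0,0,0],"translation":[-13.3,-123,-115],"grip":60},{"rotation":[0,0,0],"translation":[-13.3,-123,-135],"grip":60},{"rotation":[0,0,0],"translation":[-13.3,-123,-145],"grip":60},{"rotation":[0,0,0],"translation":[-13.3,-123,-150],"grip":60},{"rotation":[0,0,0],"translation":[-13.3,-123,-152],"grip":60},{"rotation":[0,0,0],"translation":[-13.3,-123,-152],"grip":60}]'
python3 - <<'E'
from h import *
o=readout.get_obs(); print(o["ee_pos"],o["wrist_force"])
E
```

```text
time: 6.25
ee_pos: [0.5362, -0.0197, 0.0466]
tcp_rot: [180.0, 0.1, 163.9]
wrist_force: [-0.3, 0.2, -4.0]
opening: 0.0615
grasp_force: 56.0
[ 0.53616354 -0.01972289  0.04660587] [-0.30441599  0.21902849 -4.02109691]
```

```bash
python3 -m jog '[{"rotation":[0,0,0],"translation":[-0.6,0,-2],"grip":60},{"rotation":[0,0,0],"translation":[-0.6,0,-4],"grip":60},{"rotation":[0,0,0],"translation":[-0.6,0,-4],"grip":60}]'; python3 -m jog '[{"rotation":[0,0,0],"translation":[0,0,-1],"grip":60},{"rotation":[0,0,0],"translation":[0,0,-1],"grip":60}]';python3 -m jog '[{"rotation":[0,0,0],"translation":[0,0,-0.7],"grip":60},{"rotation":[0,0,0],"translation":[0,0,-0.7],"grip":60}]'
```

```text
time: 6.55
ee_pos: [0.535, -0.0201, 0.0418]
tcp_rot: [180.0, 0.0, 163.9]
wrist_force: [-0.3, -0.2, -3.5]
opening: 0.062
grasp_force: 56.0
time: 6.75
ee_pos: [0.535, -0.0201, 0.0407]
tcp_rot: [180.0, -0.0, 163.9]
wrist_force: [-0.8, -0.1, -3.6]
opening: 0.0618
grasp_force: 56.0
time: 6.95
ee_pos: [0.535, -0.0201, 0.04]
tcp_rot: [-180.0, -0.0, 163.9]
wrist_force: [0.3, -0.6, -3.1]
opening: 0.0613
grasp_force: 56.0
```

```bash
for i in 1 ; do python3 -m jog '[{"rotation":[0,0,0],"translation":[0,0,-0.7],"grip":60},{"rotation":[0,0,0],"translation":[0,0,-0.7],"grip":60}]' | grep -E "ee_pos|wrist"; done;python3 -m jog '[{"rotation":[0,0,0],"translation":[0,0,-0.7],"grip":60},{"rotation":[0,0,0],"translation":[0,0,-0.7],"grip":60}]' | grep -E "ee_pos|wrist"
```

```text
ee_pos: [0.535, -0.02, 0.0393]
wrist_force: [0.2, 0.1, -4.0]
ee_pos: [0.535, -0.02, 0.0386]
wrist_force: [-0.3, 0.1, -3.7]
```

```bash
python3 -m jog '[{"rotation":[0,0,0],"translation":[0,0,-0.7],"grip":60},{"rotation":[0,0,0],"translation":[0,0,-0.7],"grip":60}]' | grep -E "ee_pos|wrist";python3 -m jog '[{"rotation":[0,0,0],"translation":[0,0,-0.7],"grip":60},{"rotation":[0,0,0],"translation":[0,0,-0.7],"grip":60}]' | grep -E "ee_pos|wrist"
```

```text
ee_pos: [0.5351, -0.02, 0.0385]
wrist_force: [-2.6, 0.7, 2.2]
ee_pos: [0.5351, -0.02, 0.0377]
wrist_force: [-4.1, 1.0, 5.2]
```

```bash
python3 -m jog '[{"rotation":[0,0,0],"translation":[0,0,0.7],"grip":60},{"rotation":[0,0,0],"translation":[0,0,0.7],"grip":64},{"rotation":[0,0,0],"translation":[0,0,0.7],"grip":68},{"rotation":[0,0,0],"translation":[0,0,0.7],"grip":74},{"rotation":[0,0,0],"translation":[0,0,0.7],"grip":76},{"rotation":[0,0,0],"translation":[0,0,0.7],"grip":76},{"rotation":[0,0,0],"translation":[0,0,20],"grip":76},{"rotation":[0,0,0],"translation":[0,0,50],"grip":76},{"rotation":[0,0,0],"translation":[0,15,90],"grip":76},{"rotation":[0,0,0],"translation":[0,50,130],"grip":76},{"rotation":[0,0,0],"translation":[0,90,150],"grip":76},{"rotation":[0,0,0],"translation":[5,115,160],"grip":76},{"rotation":[0,0,0],"translation":[10,122,162],"grip":76},{"rotation":[0,0,0],"translation":[10,122,162],"grip":76},{"rotation":[0,0,0],"translation":[10,122,162],"grip":76}]'
python3 - <<'E'
from h import *
p,d,c=cam("wrist"); save("w4",p); np.savez("w4.npz",p=p,d=d,T=c[3],k=c[:3]); pc=cloud(d,c)
m=(d>0)&(np.hypot(pc[...,0]-.535,pc[...,1]+.02)<.027); print("top z",np.median(pc[m][:,2]))
zt=np.median(pc[m][:,2])
print("large",disc(p,c,zt,(535,-20),32)); print("white ring",whitering(p,c,.04,(535,-20)))
print("stud",disc(p,c,zt-.008,(464,6),7))
print("small",[disc(p,c,.012,(604,244),22,t) for t in (130,150)],fitc(d>0,pc,(.008,.02),(.604,.244),.035))
X=planexy(c,.012);mm=(np.hypot(X[...,0]-604,X[...,1]-244)<15)&(p.min(2)<90);print("spot",X[mm].mean(0),mm.sum())
print("plate xy hull",fitc(d>0,pc,(.03,.05),(.535,-.02),.053))
E
```

```text
time: 9.25
ee_pos: [0.5448, 0.1012, 0.1983]
tcp_rot: [-179.9, -0.1, 163.9]
wrist_force: [0.2, -0.1, -0.7]
opening: 0.0763
grasp_force: 0.0
top z 0.053727957876717
large [535.01 -16.77  32.38]
white ring (array([537.19, -25.09,  29.76]), np.int64(804))
stud [464.03   5.68   6.65]
small [array([605.87, 244.17,  23.75]), array([605.66, 243.87,  23.14])] (1317, (604.5, 243.1, 24.0), [604.3, 243.1], np.float64(12.5))
spot [nan nan] 0
plate xy hull (3602, (533.1, -18.9, 50.8), [533.4, -18.8], np.float64(39.8))<stdin>:8: RuntimeWarning: Mean of empty slice.
  ret = um.true_divide(
```

View pics/w4.png

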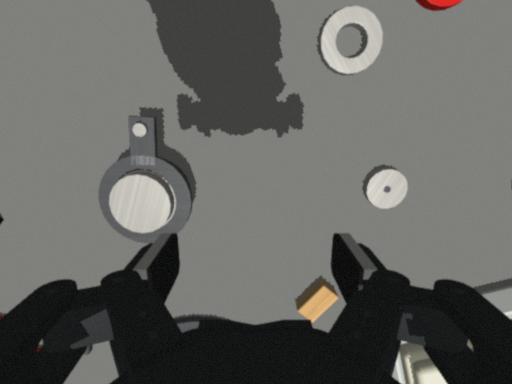

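```bash
cat >> h.py <<'E'
def rimdepth(d,c,zt,near,rad,tol=.003):
    pc=cloud(d,c); m=((d>0)&(abs(pc[...,2]-zt)<tol)&(np.hypot(pc[...,0]-near[0]/1e3,pc[...,1]-near[1]/1e3)<rad)).astype(np.uint8)
    k=max(cv2.findContours(m,cv2.RETR_EXTERNAL,cv2.CHAIN_APPROX_NONE)[0],key=cv2.contourArea)[:,0]
    X=planexy(c,zt); return lsc(X[k[:,1],k[:,0]])
E
python3 - <<'E'
from h import *
for n in ["w3","w4"]:
    Z=np.load(n+".npz"); p,d=Z["p"],Z["d"]; c=(*Z["k"],Z["T"]); pc=cloud(d,c)
    if n=="w4":
        print("large",rimdepth(d,c,.0537,(535,-20),.045),[disc(p,c,.0537,(535,-20),32,t) for t in (140,160,180)])
    # plate edge: outer contour, away from tab
    X=planexy(c,.0398); m=(d>0)&(pc[...,2]>.033)&(np.hypot(pc[...,0]-.535,pc[...,1]+.02)<.1)
    k=max(cv2.findContours(m.astype(np.uint8),cv2.RETR_EXTERNAL,cv2.CHAIN_APPROX_NONE)[0],key=cv2.contourArea)[:,0]
    q=X[k[:,1],k[:,0]]; u=np.array([-.943,.331]); a=(q-np.array([535,-19.5]))@u
    print(n,"plate",lsc(q[a<35]),"side only (y+)",lsc(q[(a<35)&(q[:,1]<-15)]))
    print("small",rimdepth(d,c,.0122,(604,244),.035))
E
```

```text
w3 plate [ 665.47 -124.21  109.68] side only (y+) [ 668.77 -151.81   96.19]
small [604.03 242.98  23.44]
large [533.82 -18.5   31.34] [array([534.96, -16.76,  32.04]), array([534.82, -18.81,  30.55]), array([534.83, -18.42,  29.62])]
w4 plate [ 616.55 -136.01  114.96] side only (y+) [ 625.82 -157.34  106.43]
small [604.08 242.95  23.47]
```

Disc now at about (534.3, -18.6) against the plate middle (534.8, -19.0), so it is well centred. Next is the small disc.

```bash
python3 -m jog '[{"rotation":[0,0,0],"translation":[15,35,0],"grip":66},{"rotation":[0,0,0],"translation":[32,75,-10],"grip":66},{"rotation":[0,0,0],"translation":[47,112,-25],"grip":66},{"rotation":[0,0,0],"translation":[56,135,-50],"grip":66},{"rotation":[0,0,0],"translation":[59,141.6,-85],"grip":66},{"rotation":[0,0,0],"translation":[59,141.6,-120],"grip":62},{"rotation":[0,0,0],"translation":[59,141.6,-150],"grip":62},{"rotation":[0,0,0],"translation":[59,141.6,-160],"grip":62},{"rotation":[0,0,0],"translation":[59,141.6,-160],"grip":62}]'
python3 - <<'E'
from h import *
p,d,c=cam("wrist"); save("w5",p); o=readout.get_obs(); print(o["ee_pos"])
pc=cloud(d,c); print(fitc(d>0,pc,(.008,.02),(.604,.243),.035)); print(rimdepth(d,c,.0122,(604,243),.035))
X=planexy(c,.012);g=p.min(2);r=np.hypot(X[...,0]-604,X[...,1]-243);mm=(r<12)&(g<np.median(g[r<12])-50);print("spot",X[mm].mean(0),mm.sum())
E
```

```text
time: 10.2
ee_pos: [0.6031, 0.2421, 0.0376]
tcp_rot: [-179.9, -0.1, 163.8]
wrist_force: [-0.1, 0.0, 0.3]
opening: 0.0623
grasp_force: 0.0
[0.60407132 0.24273613 0.03963931]
(4417, (604.7, 243.5, 24.1), [604.5, 243.6], np.float64(12.5))
[604.17 243.65  23.53]
spot [599.05604049 243.30927968] 497
```

```bash
python3 -m jog '[{"rotation":[0,0,0],"translation":[0,0.3,-18],"grip":60},{"rotation":[0,0,0],"translation":[0,0.3,-30],"grip":60},{"rotation":[0,0,0],"translation":[0,0.3,-36],"grip":60},{"rotation":[0,0,0],"translation":[0,0.3,-38],"grip":60},{"rotation":[0,0,0],"translation":[0,0.3,-38],"grip":55},{"rotation":[0,0,0],"translation":[0,0.3,-38],"grip":44},{"rotation":[0,0,0],"translation":[0,0.3,-38],"grip":44},{"rotation":[0,0,0],"translation":[0,0.3,-38],"grip":44},{"rotation":[0,0,0],"translation":[0,0.3,-38],"grip":44},{"rotation":[0,0,0],"translation":[0,0.3,-38],"grip":44}]' 40
python3 -m jog '[{"rotation":[0,0,0],"translation":[0,0,5],"grip":44},{"rotation":[0,0,0],"translation":[0,0,25],"grip":44},{"rotation":[0,0,0],"translation":[0,0,60],"grip":44},{"rotation":[0,0,0],"translation":[-5,-15,100],"grip":44},{"rotation":[0,0,0],"translation":[-15,-45,140],"grip":44},{"rotation":[0,0,0],"translation":[-32,-85,170],"grip":44},{"rotation":[0,0,0],"translation":[-50,-120,185],"grip":44},{"rotation":[0,0,0],"translation":[-60,-140,195],"grip":44},{"rotation":[0,0,0],"translation":[-60,-145,197],"grip":44},{"rotation":[0,0,0],"translation":[-60,-145,197],"grip":44},{"rotation":[0,0,0],"translation":[-60,-145,197],"grip":44}]'
python3 - <<'E'
from h import *
p,d,c=cam("wrist"); save("w6",p); np.savez("w6.npz",p=p,d=d,T=c[3],k=c[:3])
o=readout.get_obs(); print(o["ee_pos"],o["wrist_force"])
print("large",rimdepth(d,c,.0537,(534,-19),.045),[disc(p,c,.0537,(534,-19),32,t) for t in (160,180)])
print("stud",disc(p,c,.0457,(464,6),7))
T=np.array(imaging.camera_info("wrist")["tool_from_camera"]); t=cloud(d,(*c[:3],T))
m=(d>0)&(abs(t[...,1])<.022)&(t[...,0]>-.01)&(t[...,0]<.035)&(t[...,2]>-.025)&(t[...,2]<.01)
q=t[m]*1000; print(len(q),np.percentile(q[:,2],[5,50,95]).round(1),np.linalg.lstsq(np.c_[q[:,:2],np.ones(len(q))],q[:,2],rcond=None)[0].round(3))
f=np.array([(y,q[abs(q[:,1]-y)<1][:,0].max()) for y in range(-15,16,3)]); print((f[:,1]-np.sqrt(24**2-f[:,0]**2)).round(1))
m2=(d>0)&(t[...,0]>5)
E
```

```text
time: 11.25
ee_pos: [0.6045, 0.244, 0.0024]
tcp_rot: [179.9, 0.1, 163.9]
wrist_force: [-0.8, -0.8, 5.4]
opening: 0.0456
grasp_force: 41.5
time: 12.35
ee_pos: [0.5442, 0.0994, 0.1975]
tcp_rot: [-180.0, -0.1, 163.9]
wrist_force: [0.0, 0.0, -2.1]
opening: 0.0459
grasp_force: 41.4
[0.54411541 0.09959332 0.19728066] [ 0.83125143 -0.07215473 -1.80085473]
large [533.87 -18.54  31.35] [array([535.11, -16.85,  31.68]), array([534.7 , -18.82,  30.3 ])]
stud [464.1    5.68   6.79]
5293 [-11.  -10.   -5.3] [ 7.400e-02 -1.000e-03 -1.011e+01]
[-0.3 -0.7 -0.3 -0.5 -0.6 -0.5 -0.2 -0.4 -0.3  0.1  0.1]
```

```bash
python3 -m jog '[{"rotation":[0,0,0],"translation":[-2,-25,0],"grip":44},{"rotation":[0,0,0],"translation":[-5,-60,-10],"grip":44},{"rotation":[0,0,0],"translation":[-8,-90,-25],"grip":44},{"rotation":[0,0,0],"translation":[-10,-110,-50],"grip":44},{"rotation":[0,0,0],"translation":[-10.5,-118.8,-80],"grip":44},{"rotation":[0,0,0],"translation":[-10.5,-118.8,-105],"grip":44},{"rotation":[0,0,0],"translation":[-10.5,-118.8,-122],"grip":44},{"rotation":[0,0,0],"translation":[-10.5,-118.8,-131],"grip":44},{"rotation":[0,0,0],"translation":[-10.5,-118.8,-135],"grip":44},{"rotation":[0,0,0],"translation":[-10.5,-118.8,-137],"grip":44},{"rotation":[0,0,0],"translation":[-10.5,-118.8,-137],"grip":44},{"rotation":[0,0,0],"translation":[-10.5,-118.8,-137],"grip":44}]'
python3 -m jog '[{"rotation":[0,0,0],"translation":[0,0,-1],"grip":44},{"rotation":[0,0,0],"translation":[0,0,-2],"grip":44},{"rotation":[0,0,0],"translation":[0,0,-2],"grip":44}]'|grep -E "ee_pos|wrist"
python3 -m jog '[{"rotation":[0,0,0],"translation":[0,0,-0.7],"grip":44},{"rotation":[0,0,0],"translation":[0,0,-0.7],"grip":44}]'|grep -E "ee_pos|wrist"
```

```text
time: 13.6
ee_pos: [0.534, -0.0198, 0.0622]
tcp_rot: [180.0, 0.1, 163.9]
wrist_force: [0.3, 0.2, -1.4]
opening: 0.046
grasp_force: 41.5
ee_pos: [0.5335, -0.02, 0.0593]
wrist_force: [-0.3, -0.1, -0.8]
ee_pos: [0.5335, -0.02, 0.0585]
wrist_force: [0.3, -0.0, -1.6]
```

```bash
python3 -m jog '[{"rotation":[0,0,0],"translation":[0.3,0.6,-0.8],"grip":44},{"rotation":[0,0,0],"translation":[0.3,0.6,-1.4],"grip":44},{"rotation":[0,0,0],"translation":[0.3,0.6,-1.4],"grip":44}]'|grep -E "ee_pos|wrist"
python3 -m jog '[{"rotation":[0,0,0],"translation":[0,0,-0.7],"grip":44},{"rotation":[0,0,0],"translation":[0,0,-0.7],"grip":44}]'|grep -E "ee_pos|wrist"
python3 -m jog '[{"rotation":[0,0,0],"translation":[0,0,-0.6],"grip":44},{"rotation":[0,0,0],"translation":[0,0,-0.6],"grip":44}]'|grep -E "ee_pos|wrist"
```

```text
ee_pos: [0.5338, -0.0193, 0.057]
wrist_force: [-0.0, 0.2, -1.4]
ee_pos: [0.5338, -0.0193, 0.0564]
wrist_force: [-0.1, -0.3, -2.2]
ee_pos: [0.5338, -0.0194, 0.0559]
wrist_force: [-0.0, 0.6, -0.6]
```

```bash
python3 -m jog '[{"rotation":[0,0,0],"translation":[0,0,-0.6],"grip":44},{"rotation":[0,0,0],"translation":[0,0,-0.6],"grip":44}]'|grep -E "ee_pos|wrist"
```

```text
ee_pos: [0.5339, -0.0193, 0.0555]
wrist_force: [-0.9, 0.6, 2.2]
```

```bash
python3 -m jog '[{"rotation":[0,0,0],"translation":[0,0,-0.5],"grip":44},{"rotation":[0,0,0],"translation":[0,0,-0.5],"grip":44}]'|grep -E "ee_pos|wrist"
```

```text
ee_pos: [0.5339, -0.0193, 0.0551]
wrist_force: [-1.9, -0.2, 3.1]
```

```bash
python3 -m jog '[{"rotation":[0,0,0],"translation":[0,0,0.6],"grip":44},{"rotation":[0,0,0],"translation":[0,0,0.6],"grip":48},{"rotation":[0,0,0],"translation":[0,0,0.6],"grip":52},{"rotation":[0,0,0],"translation":[0,0,0.6],"grip":58},{"rotation":[0,0,0],"translation":[0,0,0.6],"grip":62},{"rotation":[0,0,0],"translation":[0,0,0.6],"grip":62},{"rotation":[0,0,0],"translation":[0,0,20],"grip":62},{"rotation":[0,0,0],"translation":[0,0,50],"grip":62},{"rotation":[0,0,0],"translation":[0,-15,90],"grip":60},{"rotation":[0,0,0],"translation":[0,-50,130],"grip":60},{"rotation":[0,0,0],"translation":[0,-90,150],"grip":60},{"rotation":[0,0,0],"translation":[0,-115,160],"grip":60},{"rotation":[0,0,0],"translation":[0,-125,165],"grip":60},{"rotation":[0,0,0],"translation":[0,-125,165],"grip":60},{"rotation":[0,0,0],"translation":[0,-125,165],"grip":60}]'
python3 - <<'E'
from h import *
p,d,c=cam("wrist"); save("w7",p); np.savez("w7.npz",p=p,d=d,T=c[3],k=c[:3])
o=readout.get_obs(); print(o["ee_pos"],o["wrist_force"]); pc=cloud(d,c)
m=(d>0)&(np.hypot(pc[...,0]-.534,pc[...,1]+.019)<.02);z=np.median(pc[m][:,2]);print("z",z)
print("small",rimdepth(d,c,z,(534,-19),.03))
m=(d>0)&(abs(pc[...,2]-.0535)<.003)&(np.hypot(pc[...,0]-.534,pc[...,1]+.019)<.045)
print("large",rimdepth(d,c,.0535,(534,-19),.045)); print("stud",disc(p,c,.0457,(464,6),7))
for nm,zr,rad in [("holdertop",(.040,.0475),.055),("handle",(.1,.115),.03)]:
    m=(d>0)&(pc[...,2]>zr[0])&(pc[...,2]<zr[1])&(np.hypot(pc[...,0]-.504,pc[...,1]+.263)<rad)
    q=(pc[m][:,:2]*1000).astype(np.float32); print(nm,len(q),cv2.minAreaRect(q) if len(q) else 0, np.median(pc[m][:,2]))
E
```

```text
time: 16.7
ee_pos: [0.5337, -0.1437, 0.219]
tcp_rot: [180.0, -0.1, 163.9]
wrist_force: [-0.2, 1.3, -0.2]
opening: 0.0599
grasp_force: 0.0
[ 0.53361518 -0.14329068  0.21888494] [-0.35084205  1.2065042  -0.40915615]
z 0.06602077067984591
small [534.09 -19.56  23.43]
large [534.42 -19.81  31.34]
stud [464.75   6.05   6.86]
holdertop 2954 ((503.58917236328125, -261.7590637207031), (70.44434356689453, 71.42025756835938), 31.470109939575195) 0.045305628412947246
handle 526 ((503.73773193359375, -261.1556396484375), (19.768049240112305, 20.510177612304688), 16.61354637145996) 0.10709209670447953
```

View pics/w7.png

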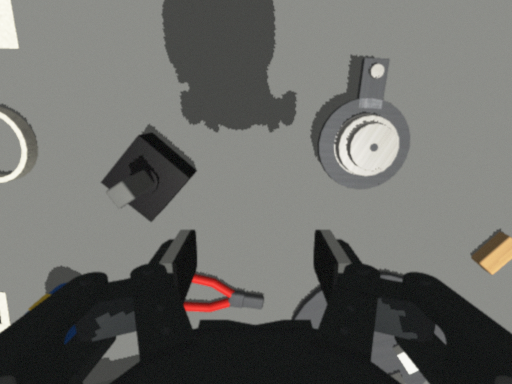

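The stack is concentric at (373,147), the stud is at (377,71), and the holder with the probe handle is at (125,190). Next I move above the probe and turn to its faces.

```bash
python3 -m jog '[{"rotation":[0,0,7],"translation":[-6,-25,0],"grip":60},{"rotation":[0,0,14],"translation":[-14,-60,-10],"grip":60},{"rotation":[0,0,21],"translation":[-22,-90,-20],"grip":60},{"rotation":[0,0,28],"translation":[-28,-112,-28],"grip":60},{"rotation":[0,0,32.7],"translation":[-30,-118.4,-32],"grip":60},{"rotation":[0,0,32.7],"translation":[-30,-118.4,-32],"grip":60},{"rotation":[0,0,32.7],"translation":[-30,-118.4,-32],"grip":60},{"rotation":[0,0,32.7],"translation":[-30,-118.4,-32],"grip":60}]'
python3 - <<'E'
from h import *
p,d,c=cam("wrist"); save("w8",p); np.savez("w8.npz",p=p,d=d,T=c[3],k=c[:3])
o=readout.get_obs(); print(o["ee_pos"],o["tcp_rot"],o["q"]); pc=cloud(d,c)
for nm,zr,rad in [("holdertop",(.040,.0475),.055),("handle",(.1,.115),.03)]:
    m=(d>0)&(pc[...,2]>zr[0])&(pc[...,2]<zr[1])&(np.hypot(pc[...,0]-.504,pc[...,1]+.262)<rad)
    q=(pc[m][:,:2]*1000).astype(np.float32); print(nm,len(q),cv2.minAreaRect(q) if len(q) else 0, np.median(pc[m][:,2]))
# angle by side-lines of handle mask in picture plane z=.107
X=planexy(c,.107); k=max(cv2.findContours(((d>0)&(pc[...,2]>.103)&(pc[...,2]<.112)&(np.hypot(pc[...,0]-.504,pc[...,1]+.262)<.03)).astype(np.uint8),cv2.RETR_EXTERNAL,cv2.CHAIN_APPROX_NONE)[0],key=cv2.contourArea)[:,0]
print(cv2.minAreaRect(X[k[:,1],k[:,0]].astype(np.float32)))
E
```

```text
time: 17.55
ee_pos: [0.5042, -0.2617, 0.188]
tcp_rot: [-180.0, 0.0, -163.4]
wrist_force: [0.7, 0.7, -0.5]
opening: 0.0602
grasp_force: 0.0
[ 0.50426583 -0.26180164  0.18808959] [-1.79986493e+02  2.13646412e-02 -1.63396556e+02] [-2.74397402e+01  6.76593352e+00  7.22054643e+00  9.04298653e+01
  5.14337665e-03 -4.40431809e+01]
holdertop 3654 ((504.47393798828125, -262.2034606933594), (70.22769165039062, 70.18603515625), 31.390432357788086) 0.045502613809740744
handle 616 ((503.97869873046875, -262.3064880371094), (19.38503074645996, 19.421480178833008), 16.17911720275879) 0.10734205040863248
((503.71209716796875, -262.3916320800781), (19.102670669555664, 19.329177856445312), 16.421241760253906)
```

View pics/w8.png

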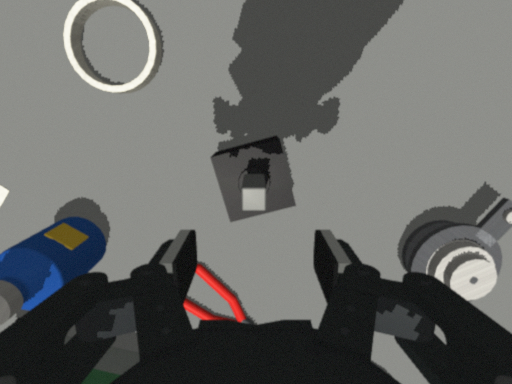

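```bash
python3 - <<'E'
from h import *
Z=np.load("w8.npz"); c=(*Z["k"],Z["T"]); d=Z["d"]; pc=cloud(d,c); T=np.array(imaging.camera_info("wrist")["tool_from_camera"]); t=cloud(d,(*Z["k"],T))
m=(d>0)&(pc[...,2]>.05)&(t[...,2]>.005); r=np.hypot(pc[...,0]-.504,pc[...,1]+.262); q=r[m&(r>.03)]
print(np.sort(q)[:20:5] if len(q) else None, pc[m&(r>.03)&(r<.15)].mean(0) )
E
python3 -m jog '[{"rotation":[0,0,0],"translation":[-0.2,-1,-30],"grip":60},{"rotation":[0,0,0],"translation":[-0.2,-1,-60],"grip":50}]'
```

```text
[0.19451561 0.19511123 0.195651   0.19624063] [nan nan nan]
time: 17.8
ee_pos: [0.5046, -0.2634, 0.1282]
tcp_rot: [-179.9, 0.1, -163.4]
wrist_force: [1.0, 0.3, -0.6]
opening: 0.0502
grasp_force: 0.0<stdin>:4: RuntimeWarning: Mean of empty slice.
  ret = um.true_divide(
```

```bash
python3 -m jog '[{"rotation":[0,0,0],"translation":[0,0,-35],"grip":45},{"rotation":[0,0,0],"translation":[0,0,-55],"grip":45},{"rotation":[0,0,0],"translation":[0,0,-66],"grip":45},{"rotation":[0,0,0],"translation":[0,0,-66],"grip":30},{"rotation":[0,0,0],"translation":[0,0,-66],"grip":14},{"rotation":[0,0,0],"translation":[0,0,-66],"grip":14},{"rotation":[0,0,0],"translation":[0,0,-66],"grip":14},{"rotation":[0,0,0],"translation":[0,0,-66],"grip":14},{"rotation":[0,0,0],"translation":[0,0,-66],"grip":14}]' 60
```

```text
time: 18.7
ee_pos: [0.5041, -0.264, 0.0628]
tcp_rot: [-179.9, 0.1, -163.4]
wrist_force: [0.3, 0.8, 5.0]
opening: 0.0194
grasp_force: 61.0
```

```bash
python3 -m jog '[{"rotation":[0,0,0],"translation":[0,0,5],"grip":14},{"rotation":[0,0,0],"translation":[0,0,20],"grip":14},{"rotation":[0,0,0],"translation":[0,0,45],"grip":14},{"rotation":[0,0,0],"translation":[0,0,75],"grip":14},{"rotation":[0,0,0],"translation":[0,0,100],"grip":14},{"rotation":[0,0,0],"translation":[0,0,110],"grip":14},{"rotation":[0,0,0],"translation":[0,0,110],"grip":14},{"rotation":[0,0,0],"translation":[0,0,110],"grip":14}]'
python3 - <<'E'
from h import *
o=readout.get_obs(); print(o["ee_pos"],o["tcp_rot"])
p,d,c=cam("wrist"); save("w9",p); np.savez("w9.npz",p=p,d=d,T=c[3],k=c[:3])
cw=c
for t in ["probe_tip","probe"]:
    print(t,[(np.round(x["uv"],1),x["confidence"]) for x in spotter.mark_of("wrist",t)[:2]])
T=np.array(imaging.camera_info("wrist")["tool_from_camera"]); t=cloud(d,(*c[:3],T)); 
m=(d>0)&(abs(t[...,1])<.02)&(abs(t[...,0])<.03)&(t[...,2]>-.03)&(t[...,2]<.075); q=t[m]*1000
for a in range(-30,75,5):
    s=q[(q[:,2]>=a)&(q[:,2]<a+5)]
    if len(s): print(a,len(s),"x",np.percentile(s[:,0],[1,50,99]).round(1),"y",np.percentile(s[:,1],[1,50,99]).round(1))
ps,ds,cs=cam("side"); save("s9",ps)
for t in ["probe_tip","probe"]:
    print("side",t,[(np.round(x["uv"],1),x["confidence"]) for x in spotter.mark_of("side",t)[:2]])
cv2.imwrite("pics/w9c.png",np.hstack([cv2.resize(p[60:384,100:412],(400,415)),cv2.resize(ps[100:220,200:320],(400,415))])[...,::-1])
E
```

```text
time: 19.5
ee_pos: [0.5034, -0.2636, 0.1708]
tcp_rot: [180.0, -0.0, -163.4]
wrist_force: [0.7, -0.2, -1.4]
opening: 0.0191
grasp_force: 60.5
[ 0.50338796 -0.26363729  0.17084298] [ 1.79956252e+02 -4.65725450e-02 -1.63389549e+02]
probe_tip [(array([255. , 231.8]), 0.75), (array([443.4, 256.4]), 0.24)]
probe [(array([254.6, 229.2]), 0.84)]
-30 475 x [ 6.9  8.9 11.8] y [-19.5   0.5  19.5]
-25 407 x [ 6.9  8.9 11.7] y [-19.5   0.   19.5]
-20 374 x [ 6.9  8.9 11.7] y [-19.7  -0.   19.7]
-15 325 x [ 7.   9.  11.8] y [-19.1  -0.   19.5]
-10 293 x [ 7.   9.  11.6] y [-19.7  -0.1  19.4]
-5 154 x [ 7.8  8.9 11.3] y [-14.    0.4  15.8]
0 129 x [6.9 8.8 9.5] y [-9.   1.5 10.5]
5 106 x [ 7.2  8.8 12.1] y [-8.5  1.  10.4]
10 505 x [ 5.3 10.6 14.8] y [-12.6   1.   14. ]
15 31 x [ 4.9 13.3 14.9] y [-11.3   2.1  15.2]
side probe_tip [(array([261.2, 116.9]), 0.54)]
side probe [(array([263.8, 109.8]), 0.45)]
```

View pics/w9c.png

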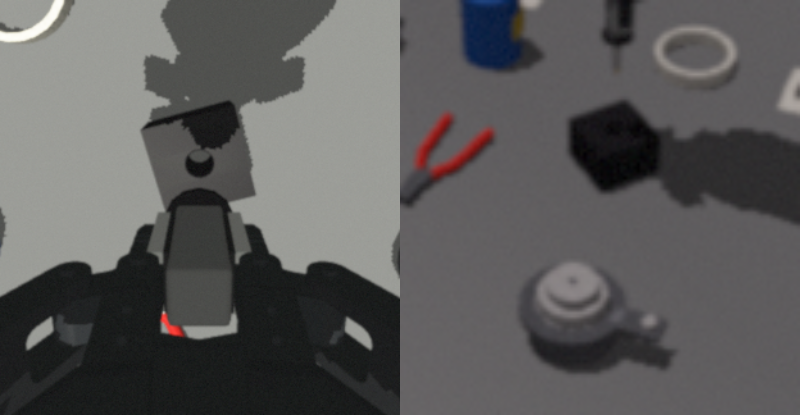

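The probe is held upright, in line with the gripper, tip about 58 mm beyond the TCP. The stack looks concentric and the holder is empty. Now over the small disc.

```bash
python3 -m jog '[{"rotation":[0,0,0],"translation":[3,25,0],"grip":14},{"rotation":[0,0,0],"translation":[8,65,0],"grip":14},{"rotation":[0,0,0],"translation":[13,105,0],"grip":14},{"rotation":[0,0,0],"translation":[18,145,0],"grip":14},{"rotation":[0,0,0],"translation":[23,185,0],"grip":14},{"rotation":[0,0,0],"translation":[27,220,-5],"grip":14},{"rotation":[0,0,0],"translation":[29.5,237,-15],"grip":14},{"rotation":[0,0,0],"translation":[29.8,243,-27],"grip":14},{"rotation":[0,0,0],"translation":[29.8,243,-36],"grip":14},{"rotation":[0,0,0],"translation":[29.8,243,-42],"grip":14},{"rotation":[0,0,0],"translation":[29.8,243,-42],"grip":14},{"rotation":[0,0,0],"translation":[29.8,243,-42],"grip":14}]'
python3 - <<'E'
from h import *
o=readout.get_obs(); print(o["ee_pos"],o["wrist_force"])
p,d,c=cam("wrist"); save("w10",p); np.savez("w10.npz",p=p,d=d,T=c[3],k=c[:3])
print("small",[disc(p,c,.0655,(534,-19.5),24,t) for t in (160,180)],rimdepth(d,c,.0655,(534,-19.5),.03)); print("stud",disc(p,c,.0455,(464,6),7))
E
```

```text
time: 21.0
ee_pos: [0.5334, -0.0216, 0.1299]
tcp_rot: [-180.0, 0.0, -163.5]
wrist_force: [0.3, -0.1, -0.9]
opening: 0.0195
grasp_force: 60.5
[ 0.53338264 -0.02164676  0.12992714] [ 0.26845646 -0.10135811 -0.89219732]
small [array([535.27, -41.16,  13.71]), array([535.33, -41.1 ,  13.4 ])] [531.13 -20.1   20.16]
stud [232.08   0.44 232.09]
```

```bash
python3 -m jog '[{"rotation":[0,0,0],"translation":[0,0.8,-2.5],"grip":14},{"rotation":[0,0,0],"translation":[0,0.8,-4.5],"grip":14},{"rotation":[0,0,0],"translation":[0,0.8,-4.5],"grip":14}]'|grep -E "ee_pos|wrist"
python3 -m jog '[{"rotation":[0,0,0],"translation":[0,0,-0.8],"grip":14},{"rotation":[0,0,0],"translation":[0,0,-0.8],"grip":14}]'|grep -E "ee_pos|wrist"
python3 -m jog '[{"rotation":[0,0,0],"translation":[0,0,-0.7],"grip":14},{"rotation":[0,0,0],"translation":[0,0,-0.7],"grip":14}]'|grep -E "ee_pos|wrist"
```

```text
ee_pos: [0.5333, -0.02, 0.1251]
wrist_force: [0.1, 0.2, 0.1]
ee_pos: [0.5334, -0.0199, 0.1244]
wrist_force: [-0.2, 0.1, -1.4]
ee_pos: [0.5334, -0.0199, 0.1237]
wrist_force: [-0.4, -0.7, -0.2]
```

```bash
python3 -m jog '[{"rotation":[0,0,0],"translation":[0,-0.5,-0.7],"grip":14},{"rotation":[0,0,0],"translation":[0,-0.5,-0.7],"grip":14},{"rotation":[0,0,0],"translation":[0,-0.5,-0.7],"grip":14}]'|grep -E "ee_pos|wrist"
```

```text
ee_pos: [0.5335, -0.0204, 0.1231]
wrist_force: [0.1, -0.3, -0.2]
```

```bash
python3 -m jog '[{"rotation":[0,0,0],"translation":[0,0,-0.6],"grip":14},{"rotation":[0,0,0],"translation":[0,0,-0.6],"grip":14}]'|grep -E "ee_pos|wrist"
```

```text
ee_pos: [0.5335, -0.0204, 0.1226]
wrist_force: [0.5, 1.3, 1.7]
```

```bash
python3 -m jog '[{"rotation":[0,0,0],"translation":[0,0,-0.6],"grip":14},{"rotation":[0,0,0],"translation":[0,0,-0.6],"grip":14},{"rotation":[0,0,0],"translation":[0,0,-0.6],"grip":14}]'|grep -E "ee_pos|wrist"
```

```text
ee_pos: [0.5335, -0.0204, 0.1222]
wrist_force: [-0.2, 0.2, 3.3]
```

Run:
```python
from h import *
ps,ds,cs=cam("side"); pt,dt,ct=cam("wrist")
f,cx,cy,T=cs; 
def proj(P): q=np.linalg.inv(T)@np.r_[P,1]; return q[0]/q[2]*f+cx,q[1]/q[2]*f+cy
print("disc centre px",proj([.534,-.0198,.0654]),[(x["uv"],x["confidence"]) for x in spotter.mark_of("side","probe_tip")[:1]])
cv2.imwrite("pics/s11.png",np.hstack([cv2.resize(ps[140:230,215:305],(400,400),interpolation=cv2.INTER_CUBIC),cv2.resize(pt[100:300,200:400],(400,400))])[...,::-1])
```

```text
disc centre px (np.float64(251.65209143673832), np.float64(180.8513740937321)) [([250.7, 181.3], 0.51)]
```

View pics/s11.png

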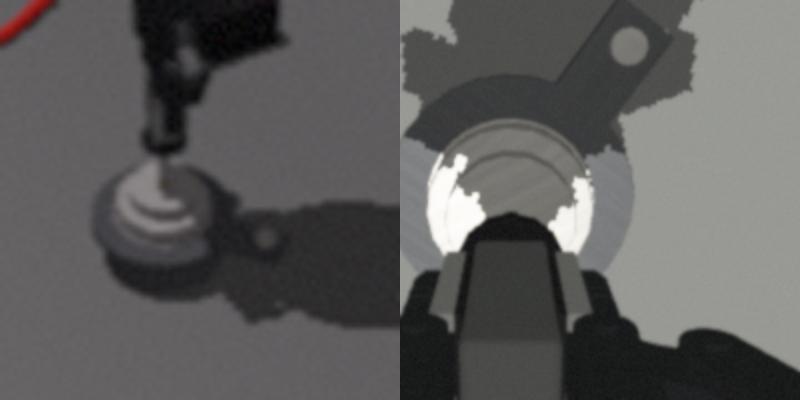

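The tip stands in the middle of the small disc, at side px (251,181) against the expected (251.7,180.9). On to the stud.

```bash
python3 -m jog '[{"rotation":[0,0,0],"translation":[0,0,4],"grip":14},{"rotation":[0,0,0],"translation":[0,0,15],"grip":14},{"rotation":[0,0,0],"translation":[-15,5,22],"grip":14},{"rotation":[0,0,0],"translation":[-40,14,22],"grip":14},{"rotation":[0,0,0],"translation":[-62,22,18],"grip":14},{"rotation":[0,0,0],"translation":[-70.5,24.7,8],"grip":14},{"rotation":[0,0,0],"translation":[-70.5,24.7,-4],"grip":14},{"rotation":[0,0,0],"translation":[-70.5,24.7,-12],"grip":14},{"rotation":[0,0,0],"translation":[-70.5,24.7,-15],"grip":14},{"rotation":[0,0,0],"translation":[-70.5,24.7,-15],"grip":14},{"rotation":[0,0,0],"translation":[-70.5,24.7,-15],"grip":14}]'
```

```text
time: 23.8
ee_pos: [0.4633, 0.0041, 0.107]
tcp_rot: [-180.0, -0.0, -163.4]
wrist_force: [0.3, -1.0, -0.9]
opening: 0.0193
grasp_force: 60.6
```

```bash
python3 -m jog '[{"rotation":[0,0,0],"translation":[-0.3,0.2,-1.2],"grip":14},{"rotation":[0,0,0],"translation":[-0.3,0.2,-2.2],"grip":14},{"rotation":[0,0,0],"translation":[-0.3,0.2,-2.2],"grip":14}]'|grep -E "ee_pos|wrist"
python3 -m jog '[{"rotation":[0,0,0],"translation":[0,0,-0.8],"grip":14},{"rotation":[0,0,0],"translation":[0,0,-0.8],"grip":14}]'|grep -E "ee_pos|wrist"
python3 -m jog '[{"rotation":[0,0,0],"translation":[0,0,-0.7],"grip":14},{"rotation":[0,0,0],"translation":[0,0,-0.7],"grip":14}]'|grep -E "ee_pos|wrist"
```

```text
ee_pos: [0.4627, 0.0045, 0.1047]
wrist_force: [-0.0, -0.2, -0.9]
ee_pos: [0.4626, 0.0045, 0.1039]
wrist_force: [0.1, -0.1, -1.8]
ee_pos: [0.4626, 0.0045, 0.1031]
wrist_force: [0.3, 0.1, 0.3]
```

```bash
python3 -m jog '[{"rotation":[0,0,0],"translation":[0,0,-0.7],"grip":14},{"rotation":[0,0,0],"translation":[0,0,-0.7],"grip":14}]'|grep -E "ee_pos|wrist"
```

```text
ee_pos: [0.4626, 0.0045, 0.1025]
wrist_force: [-0.7, -0.2, -0.5]
```

```bash
python3 -m jog '[{"rotation":[0,0,0],"translation":[0,0,-0.7],"grip":14},{"rotation":[0,0,0],"translation":[0,0,-0.7],"grip":14},{"rotation":[0,0,0],"translation":[0,0,-0.7],"grip":14}]'|grep -E "ee_pos|wrist"
```

```text
ee_pos: [0.4626, 0.0045, 0.1019]
wrist_force: [-0.8, 0.9, 2.0]
```

```bash
python3 -m jog '[{"rotation":[0,0,0],"translation":[0,0,-0.6],"grip":14},{"rotation":[0,0,0],"translation":[0,0,-0.6],"grip":14},{"rotation":[0,0,0],"translation":[0,0,-0.6],"grip":14}]'|grep -E "ee_pos|wrist"
```

```text
ee_pos: [0.4627, 0.0045, 0.1013]
wrist_force: [-1.8, 0.9, 3.7]
```

```bash
python3 -m jog '[{"rotation":[0,0,0],"translation":[0,0,5],"grip":14},{"rotation":[0,0,0],"translation":[0,0,30],"grip":14},{"rotation":[0,0,0],"translation":[0,0,55],"grip":14},{"rotation":[0,0,0],"translation":[3,-20,68],"grip":14},{"rotation":[0,0,0],"translation":[9,-60,70],"grip":14},{"rotation":[0,0,0],"translation":[15,-100,70],"grip":14},{"rotation":[0,0,0],"translation":[21,-140,70],"grip":14},{"rotation":[0,0,0],"translation":[28,-180,70],"grip":14},{"rotation":[0,0,0],"translation":[34,-220,70],"grip":14},{"rotation":[0,0,0],"translation":[39,-250,70],"grip":14},{"rotation":[0,0,0],"translation":[41.2,-265,70],"grip":14},{"rotation":[0,0,0],"translation":[41.2,-268.3,62],"grip":14},{"rotation":[0,0,0],"translation":[41.2,-268.3,50],"grip":14},{"rotation":[0,0,0],"translation":[41.2,-268.3,30],"grip":14},{"rotation":[0,0,0],"translation":[41.2,-268.3,20],"grip":14},{"rotation":[0,0,0],"translation":[41.2,-268.3,20],"grip":14},{"rotation":[0,0,0],"translation":[41.2,-268.3,20],"grip":14}]'
```

```text
time: 27.0
ee_pos: [0.5039, -0.2631, 0.1215]
tcp_rot: [180.0, 0.0, -163.3]
wrist_force: [1.1, 0.9, 0.1]
opening: 0.0191
grasp_force: 60.5
```

```bash
python3 -m jog '[{"rotation":[0,0,0],"translation":[0,-0.4,-10],"grip":14},{"rotation":[0,0,0],"translation":[0,-0.4,-20],"grip":14},{"rotation":[0,0,0],"translation":[0,-0.4,-25],"grip":14},{"rotation":[0,0,0],"translation":[0,-0.4,-25],"grip":14}]'
python3 -m jog '[{"rotation":[0,0,0],"translation":[0,0,-10],"grip":14},{"rotation":[0,0,0],"translation":[0,0,-20],"grip":14},{"rotation":[0,0,0],"translation":[0,0,-27],"grip":14},{"rotation":[0,0,0],"translation":[0,0,-30],"grip":14},{"rotation":[0,0,0],"translation":[0,0,-31],"grip":14},{"rotation":[0,0,0],"translation":[0,0,-31],"grip":14}]'
```

```text
time: 27.4
ee_pos: [0.5033, -0.264, 0.0949]
tcp_rot: [179.9, -0.1, -163.4]
wrist_force: [0.2, -0.6, -1.1]
opening: 0.0193
grasp_force: 60.5
time: 28.0
ee_pos: [0.5039, -0.2643, 0.0652]
tcp_rot: [-180.0, 0.0, -163.4]
wrist_force: [1.5, 0.2, -0.4]
opening: 0.0191
grasp_force: 60.5
```

```bash
python3 -m jog '[{"rotation":[0,0,0],"translation":[0,0,-1],"grip":14},{"rotation":[0,0,0],"translation":[0,0,-2],"grip":14},{"rotation":[0,0,0],"translation":[0,0,-2],"grip":14}]'|grep -E "ee_pos|wrist"
```

```text
ee_pos: [0.5039, -0.2643, 0.0632]
wrist_force: [-0.5, 0.5, -1.3]
```

```bash
python3 -m jog '[{"rotation":[0,0,0],"translation":[0,0,-0.8],"grip":14},{"rotation":[0,0,0],"translation":[0,0,-0.8],"grip":14},{"rotation":[0,0,0],"translation":[0,0,-0.8],"grip":14}]'|grep -E "ee_pos|wrist"
```

```text
ee_pos: [0.5039, -0.2643, 0.0628]
wrist_force: [-1.9, 1.3, 3.4]
```

Seated. I open, rise and check.

```bash
python3 -m jog '[{"rotation":[0,0,0],"translation":[0,0,0.4],"grip":18},{"rotation":[0,0,0],"translation":[0,0,0.4],"grip":24},{"rotation":[0,0,0],"translation":[0,0,0.4],"grip":36},{"rotation":[0,0,0],"translation":[0,0,0.4],"grip":46},{"rotation":[0,0,0],"translation":[0,0,0.4],"grip":50},{"rotation":[0,0,0],"translation":[0,0,0.4],"grip":50},{"rotation":[0,0,0],"translation":[0,0,20],"grip":50},{"rotation":[0,0,0],"translation":[0,0,50],"grip":50},{"rotation":[0,0,0],"translation":[0,0,90],"grip":50},{"rotation":[0,0,0],"translation":[0,0,125],"grip":50},{"rotation":[0,0,0],"translation":[0,0,145],"grip":50},{"rotation":[0,0,0],"translation":[5,40,155],"grip":50},{"rotation":[0,0,0],"translation":[10,80,155],"grip":50},{"rotation":[0,0,0],"translation":[15,105,155],"grip":50},{"rotation":[0,0,0],"translation":[15,120,155],"grip":50},{"rotation":[0,0,0],"translation":[15,120,155],"grip":50},{"rotation":[0,0,0],"translation":[15,120,155],"grip":50},{"rotation":[0,0,0],"translation":[15,120,155],"grip":50}]'
python3 - <<'E'
from h import *
p,d,c=cam("wrist"); save("w12",p); pc=cloud(d,c)
print("small",rimdepth(d,c,.066,(534,-19),.03),"large",rimdepth(d,c,.0535,(534,-19),.045),"stud",disc(p,c,.0455,(464,6),7))
for nm,zr,rad in [("holdertop",(.040,.0475),.055),("handle",(.1,.12),.03)]:
    m=(d>0)&(pc[...,2]>zr[0])&(pc[...,2]<zr[1])&(np.hypot(pc[...,0]-.504,pc[...,1]+.262)<rad)
    q=(pc[m][:,:2]*1000).astype(np.float32); print(nm,len(q),cv2.minAreaRect(q) if len(q) else 0, np.median(pc[m][:,2]))
E
```

```text
time: 30.4
ee_pos: [0.5187, -0.1451, 0.2172]
tcp_rot: [-180.0, -0.0, -163.4]
wrist_force: [0.3, 0.2, -0.2]
opening: 0.05
grasp_force: 0.0
small [534.27 -20.04  23.52] large [535.09 -19.29  29.11] stud [464.65   6.18   6.9 ]
holdertop 3359 ((504.0699157714844, -262.1084899902344), (70.02139282226562, 70.65882110595703), 31.454557418823242) 0.04533992484979127
handle 610 ((504.11102294921875, -262.7375793457031), (19.509811401367188, 20.203449249267578), 16.30569076538086) 0.107104461763114
```

View pics/w12.png

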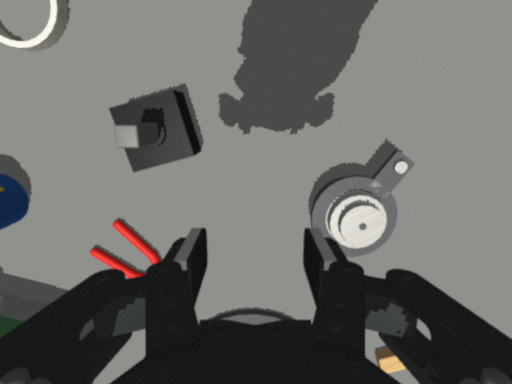

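The view shows the probe upright in its holder at (140,133) and the concentric stack at (358,222). All measurements are in tolerance, so I hand in.

```bash
python3 -c "
from workcell import bot; print(bot.job_done())"
```

```text
the job is handed in; nothing more can be done
None
```

I stacked both discs centred on the plate, touched the probe to the small disc's mark and then the stud at about 5 N each, put it back upright in its holder, and handed the job in at about 30 s; no verdict was returned.

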